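Unlatch the rack carrier and hold its gate open

TASK

Open the tube-rack carrier so that a colleague can take the rack out: squeeze the taller catch on its header fully home, only then squeeze the shorter one fully home, then swing the gate out past its click stop until it stands about square to the carrier's front. The gate springs back, so finish while still holding it there, steady; do not move the other things on the bench.

Things in the scene. Friction and masses are not known exactly. Their poses are not given: they have to be found in the camera images.
- carrier: open-topped tube-rack carrier, aluminium and clear plastic, 205 deep x 270 wide x 140 high, fixed to the bench, with a yaw of its own. Origin at bench level in the middle of its front opening; x points into the carrier (away from the robot at yaw 0), z up
- header (a point): middle of the flat top of the carrier's header bar (42 deep, 140 above the bench), which runs over the front opening; axes as the carrier's. The two catches stand on it at y +55 and y -55; which one is where changes
- gate: the clear gate with its hooks and pull bar; origin on the hinge axis at bench level, y along the gate away from the hinge, x towards the inside
- gate_swing (a joint): gate across the front, 235 wide, 12 thick, 29 to 129 above the bench. 0 closed; grows as it swings out towards the robot, counter-clockwise from above, about the hinge at its -y end; 1.57 is square to the front, stop at 1.7 rad. Both catches lock it. A spring pulls it shut (1.5 N at the bar when open); a click stop at 0.7 rad resists by about 5 N at the bar; let go beyond it, the gate falls to 0.85
- gate_hinge (a point): point on the gate's upright hinge axis, 160 above the bench, the height of the pull bar's origin; axes as the carrier's
- pull_bar (a point): upright round black bar on the gate, 16 in diameter, top 185 above the bench, 49 in front of the gate's mid-plane, 120 along the gate from the hinge. Origin on its axis 160 above the bench; x points to the gate, y along the gate away from the hinge; turns with the gate. Free all round from 114 to 185 above the bench (35 clear to the gate), brackets below
- catch_tall: taller catch: fixed post and sliding tab, grey, facing each other along y, each 12 wide (x), 8 thick, rising 42 above the header. Origin on the header top; axes as the carrier's. Post y -18 to -10; tab y +10 to +18 at rest, -4 to +4 squeezed home (pair then 22 over all, centred on y -7). Bolt and hook lie beside the tab up to 10 above the header: keep fingertips 12 above it
- tall_tab (a joint): travel of the tall catch's tab towards its post: 0 out (gate locked; it may start up to 2 mm in), 0.014 m fully home (a solid stop). Slides stiffly, about 4 N, and stays where it is left; no spring
- catch_short: the shorter, broader catch, same make: post and tab 26 wide (x), 8 thick (y), rising 28 above the header top; origin, axes, y positions and travel as the tall catch's
- short_tab (a joint): travel of the short catch's tab towards its post, as tall_tab
- tube_rack: blue rack 90 x 170 x 45 with a few white tubes (59 high in all), standing inside the carrier; bystander; origin under its centre
- tip_box: clear box of white pipette tips, 85 x 120 x 72 high, beside the carrier's +y front corner; bystander; origin under its centre
- foam_block: dark foam block with holes, 90 x 90 x 35, beside the carrier on the hinge side; bystander; origin under its centre
- reagent_bottle: amber bottle, 60 in diameter, 120 high; bystander; origin under its centre
- beaker: glass beaker, 70 in diameter, 90 high; bystander; origin under its centre
- salt_jar: white jar, 64 in diameter, 90 high; bystander; origin under its centre
- pipette: white and grey hand pipette lying on the bench, 240 long, 22 high; bystander; origin under it near the middle

How it is judged (in metres and radians):
On the way, in this order (a step that is already met when the one before it is completed fails the run):
1. the tall catch is squeezed home while the short one is still out and the gate shut (value of joint tall_tab above 0.011 m and value of joint short_tab below 0.005 m and value of joint gate_swing below 0.1 rad), for 0.2 s.
2. then the short catch is squeezed home too, the gate still shut (value of joint each of short_tab, tall_tab above 0.011 m and value of joint gate_swing below 0.1 rad), for 0.2 s.
3. the gate is swung past its detent by the fingers (value of joint gate_swing above 0.95 rad and contact force between the fingers and gate above 0.5 N), for 0.1 s.
At the end, for the whole second after the job is handed in: the gate stands at least 1.3 rad (75 degrees) open and still (under 0.1 rad/s), held there by the fingers on the gate or its pull bar (over 0.5 N), both catches still squeezed (over 11 of 14 mm), every bystander within 30 mm of where it stood (value of joint gate_swing above 1.3 rad and velocity of joint gate_swing between -0.1 and 0.1 rad/s and contact force between the fingers and gate above 0.5 N and value of joint each of tall_tab, short_tab above 0.011 m and distance of each of tube_rack, tip_box, foam_block, reagent_bottle, beaker, salt_jar, pipette from where it was at the start of the episode below 0.03 m); the arm keeps its last pose, push and grip.
It fails at once if the short catch is squeezed while the tall one is not yet in (value of joint short_tab above 0.006 m and value of joint tall_tab below 0.01 m).
It fails at once if a bystander is moved by more than 30 mm (distance of any of tube_rack, tip_box, foam_block, reagent_bottle, beaker, salt_jar, pipette from where it was at the start of the episode above 0.03 m).
It also fails if it takes over 64 s, if anything falls off the work surface, if the arm or the gripper's body presses on something with over 40 N, if the wrist force passes 120 N, or if a joint passes its speed limit or range.

ROBOT

A 7-joint arm with a two-finger parallel gripper is mounted at the origin on the work surface. World frame = base frame: x ahead of the robot, y to its left, z up, the work surface at z = 0. Lengths are in mm, angles in rad, forces in N, time in s.
With the tool pointing down it reaches from about 400 to 900 mm from the base axis. Payload 5.5 kg.
Tool frame: the origin (TCP) lies midway between the tips of the shut fingers; the grasp point (between the pads) lies 19 mm behind it (env.hold_point_z is the distance from the TCP to the grasp point, in mm); z points along the fingers, y is the line along which they close (so a half turn about z gives the same grasp; the last joint's range is limited). The gripper opens to 92 mm and grips with 3 to 60 N. Pads are 19 mm wide; open, the fingers measure 130 mm over their backs; the gripper's body (75 mm by 190 mm) begins 47 mm behind the grasp point.
Start: joints at [-1.011, 0.501, -0.427, 1.55, 0.221, 1.138, -0.21], TCP at [190.062, 621.592, 226.729] pointing down, gripper open.
Joint ranges: [-2.88, 2.88], [-0.31, 2.03], [-1.54, 1.56], [0.2, 2.42], [-1.41, 4.55], [0.19, 2.02], [-2.57, 2.57]. Speed limits (rad/s): [2.57, 2.57, 3.14, 3.14, 3.14, 3.14, 3.14].

INTERFACE

Orientations are given as a rotation vector (axis times angle).
In Python, from workcell import env, snapshot, calibration, job gives the robot as it stands.
- The arm moves only by the tool arm_command, never from a script. Its argument "steps" is a list of rows, each a list of 3 entries, a list of its own where there are three numbers: the finger opening in mm, from 0 to 91.8, then the shift along the tool's x, y, z in mm, then the turn about the tool's z in rad. A call has exactly 5 rows; each row shifts and turns the commanded pose from where the row before left it, along the tool's axes as they then stand; what a row does not reach is not made up. A row lasts 1/8 s, in which the tool goes at most 62.5 mm and 10.7 degrees, less where a joint would pass 70% of its speed; a pose out of reach is approached as far as the arm can. A call with a gripper value outside its range is refused whole. The fingers move at their own pace and stop on an object; "grip_force" is the grip in N (left out, the last holds). Time passes only in rows, so rows that do not move let the fingers close, or fill a call up. It gives the time, the measured TCP pose, the force, the opening and the grip force at its end, in the units of the state.
- env.state(): the state, without advancing time (a new reading comes with each control period).
- snapshot(name): name is "side" or "top"; returns the picture (420x560x3 uint8, red, green, blue); there is no depth.
- calibration(name): a dict with "K" (3x3 intrinsics, pixels), "k1" (the pictures are not rectified: a ray, as slopes to the right and down, at radius r is drawn at 1 + k1 r^2 times it, then the intrinsics apply), "T" (4x4, takes a point from camera to world coordinates). Camera axes: x right, y down, z forward; pixel columns grow to the right and rows downward; lengths in mm; the calibration is good to about 2 mm. A picture is of the moment at which its call begins. calibration takes no time and is no camera call.
- job.finish_job(): hands the job in; it is judged then, once.
The state is a dict: "time_s": time; "joints": joint angles; "qvel": joint speeds; "effort": joint torques, N m; "tcp_pos": TCP position; "orientation": TCP orientation; "wrist_force": force on the tool from outside, world axes, zero at the start; "torque": the same for the moment, N m; "opening": finger opening in mm; "grasp_force": force on a finger pad.
Only numpy, scipy, OpenCV 4.12 (cv2) and the standard library are available. Lean on these libraries where they do the work, as an engineer would, in place of code of your own. Each camera call takes 0.05 s, during which the arm holds its last target. There are 200 camera calls.

## Working session

There is one attempt and no reset: what is moved stays moved. The work goes in short steps, Python scripts to look and compute and a tool call to move; the robot and the scene stay as the last step left them, time stands still between calls to the robot, and variables do not carry over. Pictures are saved under pics/ and viewed, at most 10 in all, crops included, and the job is handed in when it is done.

Besides the shell and the picture viewer there is one more tool, called as name(argument=value, ...), one argument or row to a line, values as JSON. arm_command: Moves the arm, as the interface text tells. Its arguments: {"type":"object","properties":{"steps":{"type":"array","items":{"type":"array"}},"grip_force":{"type":"number"}},"required":["steps"]}

```bash
mkdir -p pics; ls; python3 - <<'E'
from workcell import env,snapshot,calibration
import cv2
for n in("top","side"):
    cv2.imwrite(f"pics/{n}0.png",snapshot(n)[:,:,::-1]); c=calibration(n); print(n,c["K"],c["k1"],c["T"].round(3))
s=env.state(); print(s["time_s"],s["tcp_pos"],s["orientation"],s["opening"],env.hold_point_z)
E
```

```text
pics
top [[512.09053054   0.         279.12048843]
 [  0.         512.09053054 211.57378478]
 [  0.           0.           1.        ]] -0.17296550205360056 [[ 2.000000e-02 -9.950000e-01  9.600000e-02  3.914500e+02]
 [-1.000000e+00 -2.000000e-02 -4.000000e-03  1.812000e+01]
 [ 6.000000e-03 -9.600000e-02 -9.950000e-01  1.791137e+03]
 [ 0.000000e+00  0.000000e+00  0.000000e+00  1.000000e+00]]
side [[405.93948517   0.         278.44988283]
 [  0.         405.93948517 211.12657965]
 [  0.           0.           1.        ]] -0.0596152773255799 [[ 7.18000e-01 -4.86000e-01  4.98000e-01  1.34110e+01]
 [-6.96000e-01 -4.82000e-01  5.32000e-01 -5.59617e+02]
 [-1.90000e-02 -7.29000e-01 -6.84000e-01  8.65980e+02]
 [ 0.00000e+00  0.00000e+00  0.00000e+00  1.00000e+00]]
0.1 [189.97314965 620.97173166 225.76360312] [-4.64480564e-01 -3.10670817e+00  2.69954367e-03] 91.72722331566396 18.8
```

View pics/top0.png

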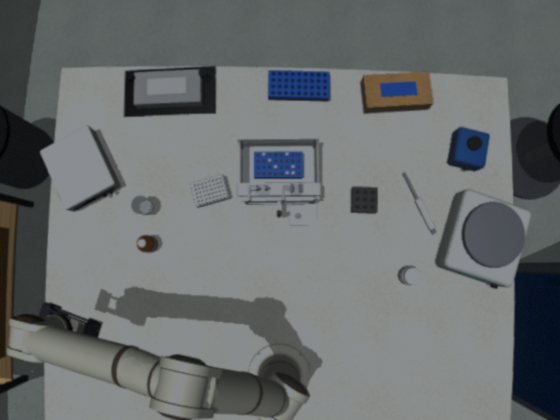

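View pics/side0.png

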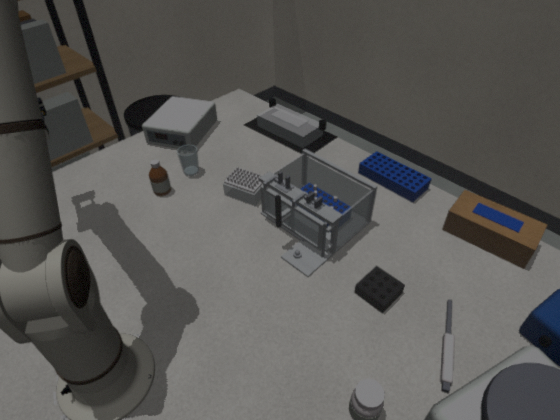

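Top view: the carrier spans about cols 238-322, rows 138-203, with the header around row 190. The tip box is at (210,190) and the foam at (364,200). Side view: the carrier is around (320,205), with the catches at about (283,180) and (315,200). I'll zoom in on both.

```bash
python3 - <<'E'
import cv2,numpy as np
a=cv2.imread("pics/top0.png")[130:230,230:330]; b=cv2.imread("pics/side0.png")[150:260,250:380]
f=lambda i,s:cv2.convertScaleAbs(cv2.resize(i,None,fx=s,fy=s,interpolation=cv2.INTER_CUBIC),alpha=1.6)
A=f(a,8)[:600];B=f(b,6)
def t(im,s,x0,y0):
    for i in range(0,im.shape[1],10*s): cv2.putText(im,str(x0+i//s),(i,10),0,.35,(0,255,255)); cv2.line(im,(i,0),(i,im.shape[0]),(0,255,255) ,1) if 0 else cv2.line(im,(i,12),(i,18),(0,255,255))
    for i in range(0,im.shape[0],10*s): cv2.putText(im,str(y0+i//s),(8,i+4),0,.35,(0,255,255)); cv2.line(im,(0,i),(6,i),(0,255,255))
t(A,8,230,130);
A=f(a[40:],8); A=np.ascontiguousarray(A); t(A,8,230,170); t(B,6,250,150)
cv2.imwrite("pics/topc.png",A[:600]);cv2.imwrite("pics/sidec.png",B[:600])
E
```

```text
(no output)
```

View pics/topc.png

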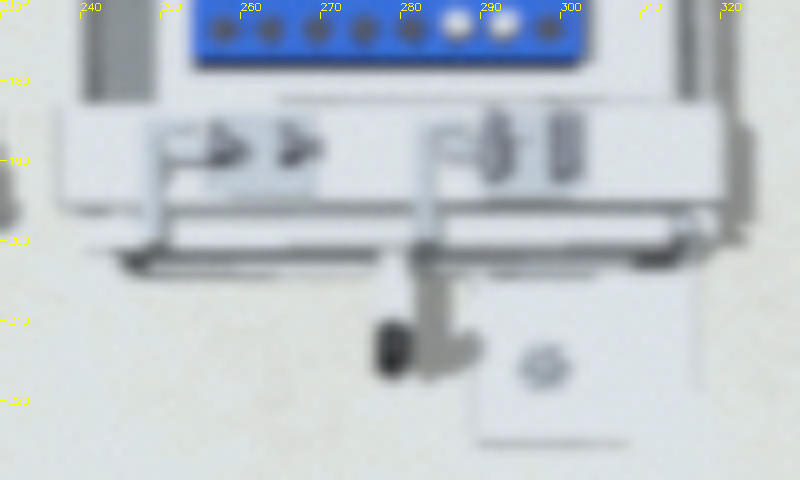

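View pics/sidec.png

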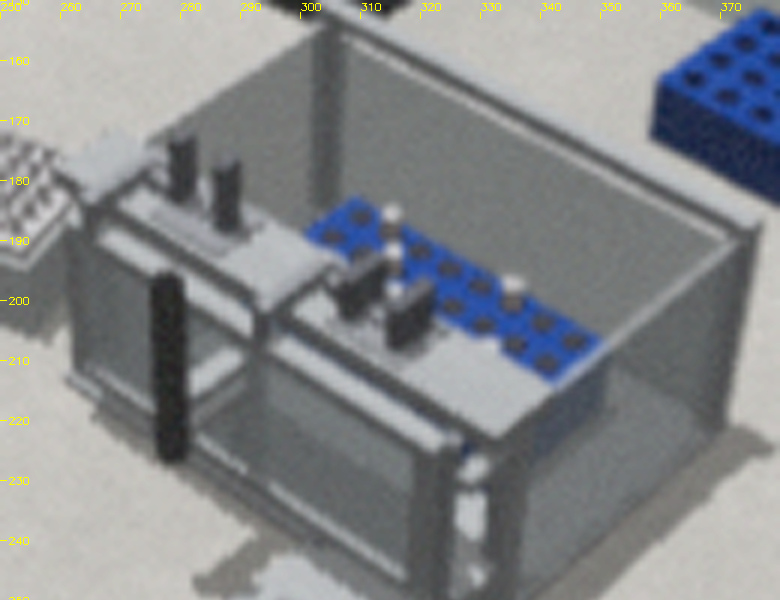

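Tall (narrow) catch: left in the top view, i.e. +y, with blobs near (258,188) and (267,188). Short (broad) catch: near (292,188) and (301,188). Bar top: near (278.7,212) in top, (277.5,196) in side. Header outline: cols 237-321, rows 182.5-196.

```bash
cat > h.py <<'E'
import numpy as np,cv2
from workcell import calibration
def ray(n,p):
    c=calibration(n);T=c["T"]
    u=cv2.undistortPoints(np.array([[p]],float),c["K"],np.array([c["k1"],0,0,0.]))[0,0]
    # exact iteration
    d=np.array([(p[0]-c["K"][0,2])/c["K"][0,0],(p[1]-c["K"][1,2])/c["K"][1,1]]);u=d.copy()
    for _ in range(20): u=d/(1+c["k1"]*(u@u))
    return T[:3,3],T[:3,:3]@np.r_[u,1]
def plane(n,p,z):
    o,d=ray(n,p); return (o+d*(z-o[2])/d[2])
def tri(pa,pb):
    o1,d1=ray("top",pa);o2,d2=ray("side",pb)
    A=np.c_[d1,-d2];s=np.linalg.lstsq(A,o2-o1,rcond=None)[0]
    a,b=o1+s[0]*d1,o2+s[1]*d2
    return (a+b)/2,np.linalg.norm(a-b)
E
python3 - <<'E'
from h import *
np.set_printoptions(precision=1,suppress=True)
T=lambda x,y:((x+.5)/8-.5+230,(y+.5)/8-.5+170)
S=lambda x,y:((x+.5)/6-.5+250,(y+.5)/6-.5+150)
for nm,p in dict(FL=T(60,206),FR=T(724,206),BL=T(62,102),BR=T(724,102)).items(): print("hdr",nm,plane("top",p,140))
print("hdrFR side",plane("side",S(500,437),140), "FL side", plane("side",S(92,205),140))
# subpixel header edges in the top view: vertical gradient per column
g=cv2.cvtColor(cv2.imread("pics/top0.png"),6).astype(float)
for r0,r1,nm in((193,200,"front"),(179,185,"back")):
  P=[]
  for c in list(range(241,248))+list(range(254,280))+list(range(286,318)):
    d=np.abs(np.diff(g[r0:r1,c]));
    if d.max()<8: continue
    k=d.argmax();w=d[max(k-1,0):k+2];P.append(plane("top",(c,r0+max(k-1,0)+(w*np.arange(len(w))).sum()/w.sum()+.5),140)[:2])
  P=np.array(P); q=np.polyfit(P[:,1],P[:,0],1)
  for _ in range(4):
    e=P[:,0]-np.polyval(q,P[:,1]);P=P[abs(e)<max(2,1.5*e.std())];q=np.polyfit(P[:,1],P[:,0],1)
  print(nm,len(P),"x=",np.round(q,3),"yaw",-np.arctan(q[0]).round(4),e.std())
print("tall blobs",plane("top",T(216,140),182),plane("top",T(288,140),182))
print("tall L-R",[plane("top",T(x,140),182)[:2] for x in(209,235,280,306)])
print("short ",[plane("top",T(x,140),168)[:2] for x in(482,512,551,581)])
print("tall side",plane("side",S(184,138),182),plane("side",S(227,162),182))
print("bar",plane("top",T(393,338),185),plane("side",S(167,275),185),tri(T(393,338),S(167,275)))
E
```

```text
hdr FL [601.8 149.5 140. ]
hdr FR [ 607.4 -120.5  140. ]
hdr BL [644.5 149.9 140. ]
hdr BR [ 650.2 -120.1  140. ]
hdrFR side [ 610.1 -123.1  140. ] FL side [593.8 112.9 140. ]
front 35 x= [ -0.1 604.1] yaw 0.0599 1.6745184909666695
back 32 x= [  0.  653.8] yaw -0.0216 1.0993914351001959
tall blobs [624.1  85.  182. ] [624.6  56.4 182. ]
tall L-R [array([624. ,  87.7]), array([624.2,  77.4]), array([624.6,  59.6]), array([624.8,  49.3])]
short  [array([628.3, -20.9]), array([628.5, -32.9]), array([628.9, -48.5]), array([629.1, -60.5])]
tall side [622.5  79.4 182. ] [623.7  53.  182. ]
bar [546.3  13.2 185. ] [548.4  13.9 185. ] (array([546.6,  12.8, 186.6]), np.float64(1.137475958179629))
```

Header measures 270 x 43, matching the given size. Its centre is at about (626,14.7) with yaw about 0.02. The tall catch is at (625,70), the short at (627,-40) and the bar at (547,13). I'll transfer to above the tall catch and make the half turn on the way, which keeps joint 7 in range for the swing.

arm_command(
  steps=[
    [70,[-38.6,-27.1,-2],0],
    [70,[-38.6,-27.1,-2],0],
    [70,[-38.6,-27.1,-2],0],
    [70,[-38.6,-27.1,0],0],
    [70,[-38.6,-27.1,0],0],
  ],
  grip_force=30,
)

```text
time_s: 0.72
tcp_pos: [335.7, 434.0, 232.4]
orientation: [-0.465, -3.107, 0.001]
wrist_force: [1.0, -0.1, 0.2]
opening: 70.0
grasp_force: 0.0
```

arm_command(
  steps=[
    [70,[-38.6,-27.1,0],0],
    [70,[-38.6,-27.1,0],0],
    [70,[-38.6,-27.1,0],0],
    [70,[-38.6,-27.1,0],0],
    [70,[-38.6,-27.1,0],0],
  ],
)

```text
time_s: 1.35
tcp_pos: [480.5, 248.1, 232.4]
orientation: [-0.464, -3.107, 0.0]
wrist_force: [1.1, 1.2, -0.7]
opening: 69.6
grasp_force: 0.0
```

arm_command(
  steps=[
    [70,[-38.6,-27.1,0],0],
    [70,[-38.6,-27.1,0],0],
    [70,[-38.6,-27.1,0],0],
    [70,[-38.6,-27.1,0],0],
    [70,[-38.6,-27.1,0],0],
  ],
)

```text
time_s: 1.98
tcp_pos: [625.4, 62.3, 232.3]
orientation: [-0.464, -3.106, 0.0]
wrist_force: [0.6, -0.7, 0.3]
opening: 69.7
grasp_force: 0.0
```

arm_command(
  steps=[
    [70,[0,0,0],0.18],
    [70,[0,0,0],0.18],
    [70,[0,0,0],0.18],
    [70,[0,0,0],0.18],
    [70,[0,0,0],0.18],
  ],
)

```text
time_s: 2.6
tcp_pos: [624.4, 63.6, 232.1]
orientation: [-1.777, -2.59, 0.001]
wrist_force: [1.4, -0.5, -1.3]
opening: 70.2
grasp_force: 0.0
```

```bash
cat > st.py <<'E'
from workcell import env
from scipy.spatial.transform import Rotation as R
import numpy as np
np.set_printoptions(precision=2,suppress=True)
s=env.state();M=R.from_rotvec(s["orientation"]).as_matrix()
print(s["time_s"],s["joints"],"tcp",s["tcp_pos"],"open",s["opening"],s["grasp_force"],s["wrist_force"])
print("tool x",M[:,0],"y",M[:,1],"z",M[:,2],"az y",np.arctan2(M[1,1],M[0,1]))
E
python3 st.py
```

```text
2.6 [-0.16  0.42  0.02  1.62 -0.01  1.1   0.23] tcp [624.43  63.56 232.07] open 70.1964583658791 0.0 [ 1.36 -0.47 -1.32]
tool x [-0.36  0.93  0.  ] y [ 0.93  0.36 -0.  ] z [-0. -0. -1.] az y 0.36817007819643094
```

arm_command(
  steps=[
    [70,[0,0,0],0.18],
    [70,[0,0,0],0.18],
    [70,[0,0,0],0.18],
    [70,[0,0,0],0.18],
    [70,[0,0,0],0.18],
  ],
)

```text
time_s: 3.22
tcp_pos: [624.4, 63.6, 232.1]
orientation: [-2.727, -1.559, 0.002]
wrist_force: [0.5, -0.7, -0.3]
opening: 69.8
grasp_force: 0.0
```

arm_command(
  steps=[
    [60,[0,0,0],0.18],
    [60,[0,0,0],0.18],
    [60,[0,0,0],0.18],
    [60,[0,0,0],0.18],
    [60,[0,0,0],0.18],
  ],
)

```text
time_s: 3.85
tcp_pos: [624.5, 63.6, 232.1]
orientation: [3.134, 0.218, -0.002]
wrist_force: [0.4, -0.5, -0.8]
opening: 60.2
grasp_force: 0.0
```

arm_command(
  steps=[
    [60,[0,0,0],0.12],
    [60,[0,0,10],0],
    [60,[0,0,10],0],
    [60,[0,0,0],0],
    [60,[0,0,0],0],
  ],
)

```text
time_s: 4.47
tcp_pos: [624.8, 63.4, 212.5]
orientation: [3.141, 0.04, -0.001]
wrist_force: [0.7, 0.0, -0.4]
opening: 59.8
grasp_force: 0.0
```

```bash
python3 st.py; python3 - <<'E'
from workcell import snapshot
import cv2,numpy as np
a=snapshot("top")[:,:,::-1][130:230,225:345]; b=snapshot("side")[:,:,::-1][130:250,230:350]
f=lambda i:cv2.convertScaleAbs(cv2.resize(i,(400,400*i.shape[0]//i.shape[1]),interpolation=cv2.INTER_CUBIC),alpha=1.6)
A,B=f(a),f(b);A=cv2.copyMakeBorder(A,0,400-A.shape[0],0,0,0);cv2.imwrite("pics/c1.png",np.hstack([A,B]))
E
```

```text
4.475 [-0.43  0.46  0.39  1.65 -0.19  1.07 -1.53] tcp [624.85  63.41 212.5 ] open 59.80466001863941 0.0 [ 0.68  0.04 -0.43]
tool x [ 1.    0.03 -0.  ] y [ 0.03 -1.    0.  ] z [-0. -0. -1.] az y -1.5455210338045458
```

View pics/c1.png

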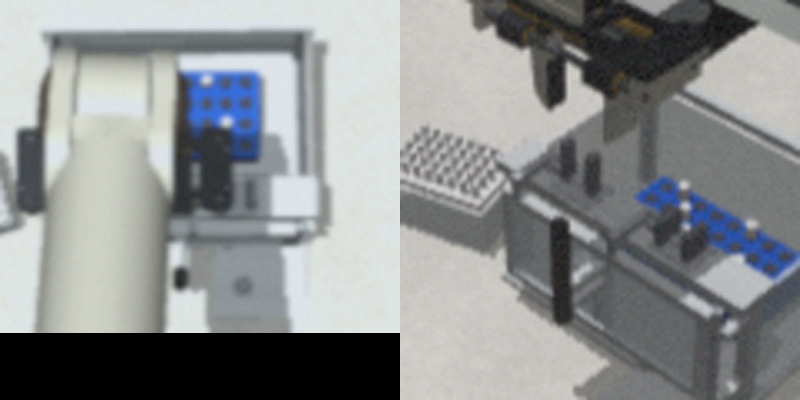

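The gripper stands squarely above the tall catch, with fingers at about (555,80) and (620,110) in the right panel, either side of its posts at (568,155) and (592,170). I'll descend and squeeze.

arm_command(
  steps=[
    [60,[0,0,20],0],
    [60,[0,0,20],0],
    [60,[0,0,11],0],
    [60,[0,0,5],0],
    [60,[0,0,0],0],
  ],
)

```text
time_s: 5.2
tcp_pos: [624.8, 63.5, 156.5]
orientation: [3.141, 0.039, -0.001]
wrist_force: [0.6, 0.0, 0.6]
opening: 60.0
grasp_force: 0.0
```

arm_command(
  steps=[
    [45,[0,0,0],0],
    [40,[0,0,0],0],
    [35,[0,0,0],0],
    [30,[0,0,0],0],
    [25,[0,0,0],0],
  ],
)

```text
time_s: 5.82
tcp_pos: [625.4, 64.4, 157.3]
orientation: [-3.14, -0.04, -0.002]
wrist_force: [0.2, 3.0, 4.3]
opening: 26.4
grasp_force: 3.1
```

arm_command(
  steps=[
    [20,[0,0,0],0],
    [15,[0,0,0],0],
    [15,[0,0,0],0],
    [15,[0,0,0],0],
    [15,[0,0,0],0],
  ],
)

```text
time_s: 6.45
tcp_pos: [625.5, 62.0, 157.4]
orientation: [3.14, 0.037, 0.002]
wrist_force: [0.4, -0.1, 4.9]
opening: 21.3
grasp_force: 30.1
```

Opening 21.3 with 30 N and no side force, so the tall catch is home and centred at y≈69. Next is the short one.

arm_command(
  steps=[
    [60,[0,0,0],0],
    [60,[0,0,0],0],
    [60,[0,0,0],0],
    [60,[0,0,-20],0],
    [60,[0,0,-22],0],
  ],
)

```text
time_s: 7.08
tcp_pos: [624.9, 63.3, 200.0]
orientation: [3.141, 0.039, -0.0]
wrist_force: [0.8, -0.3, 1.0]
opening: 59.4
grasp_force: 0.0
```

arm_command(
  steps=[
    [60,[0,30,0],0],
    [60,[0,35,0],0],
    [60,[0,35,0],0],
    [60,[0,11,0],0],
    [60,[0,0,0],0],
  ],
)

```text
time_s: 7.7
tcp_pos: [627.9, -47.6, 199.4]
orientation: [-3.141, -0.037, -0.001]
wrist_force: [0.1, -0.2, -0.7]
opening: 59.8
grasp_force: 0.0
```

```bash
python3 st.py
```

```text
7.7 [-0.27  0.48  0.41  1.66 -0.22  1.05 -1.34] tcp [627.91 -47.56 199.44] open 59.83182227274388 0.0 [ 0.09 -0.18 -0.74]
tool x [1.   0.02 0.  ] y [ 0.02 -1.   -0.  ] z [ 0.  0. -1.] az y -1.5472133920484832
```

arm_command(
  steps=[
    [60,[0,0,20],0],
    [60,[0,0,16],0],
    [60,[0,0,6],0],
    [60,[0,0,3.5],0],
    [60,[0,0,0],0],
  ],
)

```text
time_s: 8.32
tcp_pos: [627.7, -47.4, 153.0]
orientation: [3.141, 0.039, -0.0]
wrist_force: [0.1, -0.1, -0.6]
opening: 60.3
grasp_force: 0.0
```

arm_command(
  steps=[
    [45,[0,0,0],0],
    [40,[0,0,0],0],
    [35,[0,0,0],0],
    [30,[0,0,0],0],
    [25,[0,0,0],0],
  ],
)

```text
time_s: 8.95
tcp_pos: [628.1, -46.7, 153.6]
orientation: [-3.141, -0.04, -0.001]
wrist_force: [-0.4, 3.9, 2.9]
opening: 25.9
grasp_force: 2.1
```

arm_command(
  steps=[
    [20,[0,0,0],0],
    [15,[0,0,0],0],
    [15,[0,0,0],0],
    [15,[0,0,0],0],
    [15,[0,0,0],0],
  ],
)

```text
time_s: 9.57
tcp_pos: [628.0, -47.9, 153.6]
orientation: [3.141, 0.039, 0.001]
wrist_force: [-0.0, 2.1, 4.5]
opening: 21.2
grasp_force: 30.0
```

The short catch is home too (opening 21.2 at 30 N). Next I'll release, rise, and move over the pull bar.

arm_command(
  steps=[
    [60,[0,0,0],0],
    [60,[0,0,0],0],
    [60,[0,0,0],0],
    [60,[0,0,-25],0],
    [60,[0,0,-25],0],
  ],
)

```text
time_s: 10.2
tcp_pos: [627.0, -47.9, 203.0]
orientation: [3.141, 0.038, -0.003]
wrist_force: [0.4, -0.9, 0.1]
opening: 59.8
grasp_force: 0.0
```

arm_command(
  steps=[
    [60,[-26,-20,-10],0],
    [60,[-26,-21,0],0],
    [60,[-27,-21,0],0],
    [60,[0,0,0],0],
    [60,[0,0,0],0],
  ],
)

```text
time_s: 10.82
tcp_pos: [547.6, 12.1, 213.4]
orientation: [3.141, 0.039, 0.001]
wrist_force: [-0.3, -0.1, 0.8]
opening: 59.9
grasp_force: 0.0
```

```bash
python3 st.py; python3 - <<'E'
from workcell import snapshot
import cv2,numpy as np
b=snapshot("side")[:,:,::-1][130:250,230:350]
cv2.imwrite("pics/c2.png",cv2.convertScaleAbs(cv2.resize(b,(600,600),interpolation=cv2.INTER_CUBIC),alpha=1.6))
E
```

```text
10.825 [-0.41  0.32  0.42  1.85 -0.15  1.01 -1.48] tcp [547.57  12.05 213.41] open 59.861687139345705 0.0 [-0.28 -0.13  0.84]
tool x [1.   0.02 0.  ] y [ 0.02 -1.    0.  ] z [ 0. -0. -1.] az y -1.5461840294631446
```

View pics/c2.png

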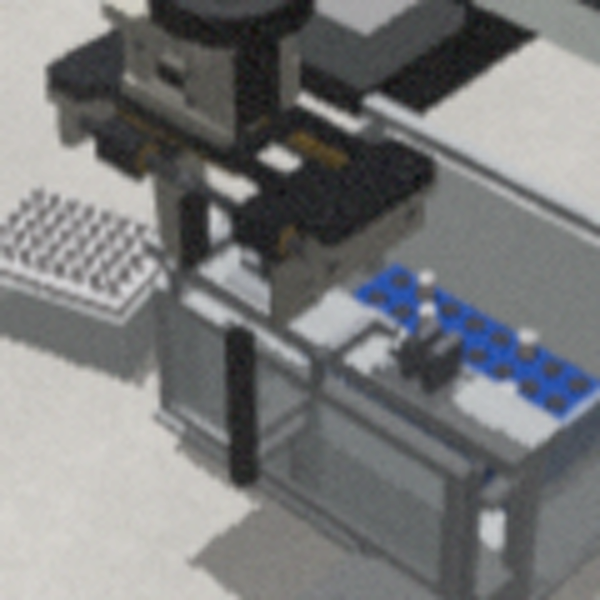

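The fingers, at (190,220) and (295,265), straddle the bar, whose top is at (238,335). The short pair at (430,355) is closed up. I'll descend and grip.

arm_command(
  steps=[
    [60,[0,0,25],0],
    [60,[0,0,25],0],
    [60,[0,0,20],0],
    [60,[0,0,8],0],
    [60,[0,0,0],0],
  ],
)

```text
time_s: 11.5
tcp_pos: [547.3, 11.9, 134.8]
orientation: [3.141, 0.037, -0.001]
wrist_force: [-0.1, -0.6, -0.6]
opening: 59.9
grasp_force: 0.0
```

arm_command(
  steps=[
    [40,[0,0,0],0],
    [30,[0,0,0],0],
    [20,[0,0,0],0],
    [5,[0,0,0],0],
    [5,[0,0,0],0],
  ],
  grip_force=45,
)

```text
time_s: 12.12
tcp_pos: [547.4, 12.1, 135.4]
orientation: [3.141, 0.039, 0.001]
wrist_force: [-1.8, 3.8, 1.6]
opening: 15.4
grasp_force: 45.1
```

arm_command(
  steps=[
    [5,[0,0,0],0],
    [5,[0,0,0],0],
    [5,[0,0,0],0],
    [5,[0,0,0],0],
    [5,[0,0,0],0],
  ],
)

```text
time_s: 12.75
tcp_pos: [547.3, 12.2, 135.3]
orientation: [3.141, 0.038, 0.001]
wrist_force: [1.8, -3.6, 2.5]
opening: 15.4
grasp_force: 45.0
```

```bash
python3 st.py
```

```text
12.75 [-0.38  0.42  0.39  1.91 -0.21  0.85 -1.44] tcp [547.32  12.18 135.32] open 15.441762744138765 45.000216364860535 [ 1.78 -3.6   2.52]
tool x [1.   0.02 0.  ] y [ 0.02 -1.    0.  ] z [ 0. -0. -1.] az y -1.5462994266159629
```

Bar gripped (opening 15.4). I'll swing along the arc about the hinge at about (598.7,-106.8), with the tool turning with the gate, and start with a small test.

arm_command(
  steps=[
    [5,[-5.9,2.6,0],-0.05],
    [5,[-5.9,2.6,0],-0.05],
    [5,[-5.9,2.6,0],-0.05],
    [5,[-5.9,2.6,0],-0.05],
    [5,[-5.9,2.6,0],-0.05],
  ],
)

```text
time_s: 13.38
tcp_pos: [520.0, -4.0, 135.3]
orientation: [3.112, 0.433, 0.002]
wrist_force: [2.3, -3.1, -0.5]
opening: 15.6
grasp_force: 45.0
```

```bash
cat >> st.py <<'E'
h=np.array([598.7,-106.8]);v=s["tcp_pos"][:2]-h
th=np.arctan2(v[1],v[0])-np.arctan2(119,-51.4)
print("gate",th%(2*np.pi),"radius",np.hypot(*v),"tool turned",np.arctan2(M[1,1],M[0,1])+1.546)
E
python3 st.py
```

```text
13.375 [-0.33  0.37  0.34  1.98 -0.17  0.82 -1.19] tcp [519.96  -4.   135.33] open 15.5816797154147 45.00042378902435 [ 2.3  -3.07 -0.49]
tool x [0.96 0.27 0.  ] y [ 0.27 -0.96  0.  ] z [ 0.  0. -1.] az y -1.2944829937646125
gate 0.24590731954850265 radius 129.48926311425646 tool turned 0.25151700623538753
```

Radius is holding and the gate is unlocked and swinging. I'll continue.

arm_command(
  steps=[
    [5,[-9.4,4.3,0],-0.08],
    [5,[-9.4,4.3,0],-0.08],
    [5,[-9.4,4.3,0],-0.08],
    [5,[-9.4,4.3,0],-0.08],
    [5,[-9.4,4.3,0],-0.08],
  ],
)

```text
time_s: 14.0
tcp_pos: [488.8, -38.7, 135.4]
orientation: [-2.959, -1.046, -0.01]
wrist_force: [8.4, 7.2, -5.5]
opening: 15.3
grasp_force: 45.0
```

```bash
python3 st.py
```

```text
14.0 [-0.21  0.31  0.27  2.05 -0.12  0.79 -0.75] tcp [488.77 -38.7  135.42] open 15.349234020198413 45.00187397003174 [ 8.43  7.21 -5.46]
tool x [0.78 0.63 0.01] y [ 0.63 -0.78 -0.  ] z [ 0.  0. -1.] az y -0.8910808700474799
gate 0.6084439205113075 radius 129.31608878981126 tool turned 0.6549191299525201
```

arm_command(
  steps=[
    [5,[-9.4,4.3,0],-0.08],
    [5,[-9.4,4.3,0],-0.08],
    [5,[-9.4,4.3,0],-0.08],
    [5,[-9.4,4.3,0],-0.08],
    [5,[-9.4,4.3,0],-0.08],
  ],
)

```text
time_s: 14.62
tcp_pos: [470.4, -90.7, 135.3]
orientation: [-2.694, -1.613, -0.001]
wrist_force: [-0.6, 1.9, 1.9]
opening: 15.1
grasp_force: 45.0
```

```bash
python3 st.py
```

```text
14.625 [-0.06  0.29  0.22  2.07 -0.09  0.79 -0.27] tcp [470.44 -90.7  135.29] open 15.074051480424117 45.005791783332825 [-0.64  1.9   1.86]
tool x [0.47 0.88 0.  ] y [ 0.88 -0.47 -0.  ] z [-0.  0. -1.] az y -0.4920953962084829
gate 1.0381784151296025 radius 129.2627374463567 tool turned 1.0539046037915172
```

Past the click stop. I'll bring it to about 1.52 rad.

arm_command(
  steps=[
    [5,[-8.2,3.7,0],-0.07],
    [5,[-8.2,3.7,0],-0.07],
    [5,[-8.2,3.7,0],-0.07],
    [5,[-8.2,3.7,0],-0.07],
    [5,[-8.2,3.7,0],-0.07],
  ],
)

```text
time_s: 15.25
tcp_pos: [472.8, -135.6, 135.3]
orientation: [-2.372, -2.056, 0.001]
wrist_force: [-2.7, 1.7, 6.5]
opening: 14.9
grasp_force: 45.0
```

arm_command(
  steps=[
    [5,[-7.1,3.2,0],-0.06],
    [5,[-5.9,2.6,0],-0.05],
    [5,[-2.4,1.0,0],-0.02],
    [5,[0,0,0],0],
    [5,[0,0,0],0],
  ],
)

```text
time_s: 15.88
tcp_pos: [477.7, -151.8, 135.3]
orientation: [-2.237, -2.202, 0.001]
wrist_force: [-4.1, 0.5, 5.8]
opening: 15.5
grasp_force: 45.0
```

arm_command(
  steps=[
    [5,[0,0,0],0],
    [5,[0,0,0],0],
    [5,[0,0,0],0],
    [5,[0,0,0],0],
    [5,[0,0,0],0],
  ],
)

```text
time_s: 16.5
tcp_pos: [477.6, -151.7, 135.3]
orientation: [-2.237, -2.202, 0.001]
wrist_force: [-4.6, -0.1, 6.1]
opening: 15.3
grasp_force: 45.0
```

```bash
python3 st.py; python3 - <<'E'
from workcell import snapshot
import cv2,numpy as np
b=snapshot("side")[:,:,::-1][110:320,140:420]
cv2.imwrite("pics/c3.png",cv2.convertScaleAbs(cv2.resize(b,(800,600),interpolation=cv2.INTER_CUBIC),alpha=1.6))
E
```

```text
16.5 [ 0.12  0.33  0.16  2.01 -0.07  0.81  0.3 ] tcp [ 477.64 -151.72  135.26] open 15.251217375155253 45.01290142536163 [-4.63 -0.07  6.12]
tool x [0.02 1.   0.  ] y [ 1.   -0.02 -0.  ] z [-0.  0. -1.] az y -0.015569001573237977
gate 1.5183893091154532 radius 129.1292468185035 tool turned 1.5304309984267621
```

View pics/c3.png

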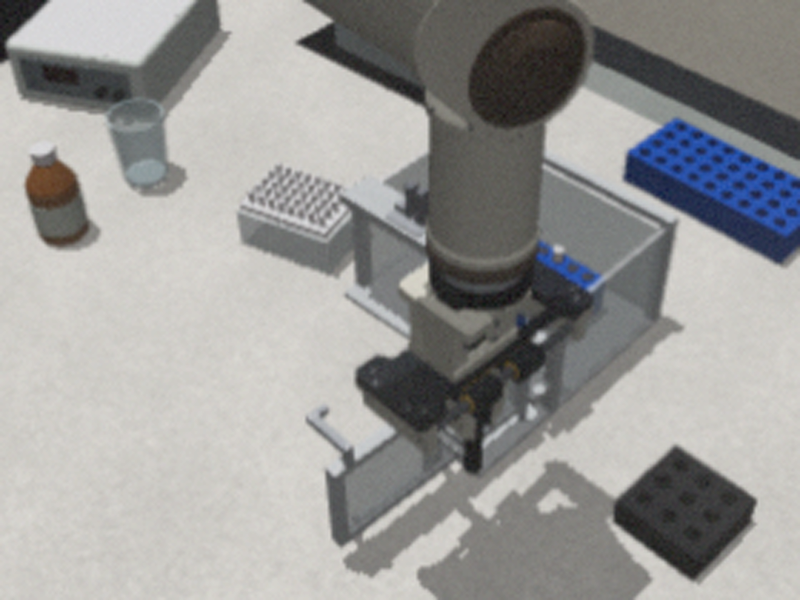

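The gate stands square to the front, with its free end at about (340,510) and the fingers holding the bar at (470,450). The bystanders are in place. The arm is steady, so I'm handing in.

```bash
python3 -c "
from workcell import job
print(job.finish_job())"
```

```text
the job is handed in; nothing more can be done
None
```

I squeezed the tall catch home, then the short one, and swung the gate to about 1.52 rad; the fingers were still holding its bar when I handed the job in at about 16.6 s (no verdict was shown).

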